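# Finish the slat crib for the radio

## Robot

A 7-joint arm with a two-finger parallel gripper is mounted at the origin on the work surface. World frame = base frame: x ahead of the robot, y to its left, z up, the work surface at z = 0. Lengths are in m, angles in degrees, forces in N, time in s.
With the tool pointing down it reaches from about 0.4 to 0.875 m from the base axis. Payload 4.4 kg.
Tool frame: the origin (TCP) lies on the centre line of the jaws, within the pads' length; the fingertips stand tip_extent ahead of it and the grasp point (between the pads) lies 5 mm behind it (tip_extent is the distance from the TCP to the fingertips, in m); z points along the fingers, y is the line along which they close (so a half turn about z gives the same grasp; the last joint's range is limited). The gripper opens to 85 mm and grips with 20 to 120 N. Pads are 22 mm wide; open, the fingers measure 114 mm over their backs; the gripper's body (76 mm by 85 mm) begins 54 mm behind the grasp point. The pads swing forward as they close: fully open they stand 13 mm farther back than shut.
Start: joints at [69.97, 36.005, 2.206, 86.941, -1.547, 57.084, -1.146], TCP at [0.182, -0.624, 0.245] pointing down, gripper open.
Joint ranges: [-175.42, 175.42], [-21.48, 121.26], [-71.46, 75.88], [10.55, 141.38], [-63.04, 243.04], [13.31, 113.54], [-168.57, 168.57]. Speed limits (degrees/s): [147.25, 147.25, 180, 180, 180, 180, 180].

## Interface

Orientations are given as a 3x3 rotation matrix whose columns are the frame's x, y, z axes.
In Python, from rig import state, snapshot, calibration, finish_job, tip_extent gives the robot as it stands. The module is installed in compiled form; this text tells all that it offers.
- The arm moves only by the shell command python3 -m handwheel 'ROWS'. ROWS is a JSON object of lists of equal length, an entry for each row: "dp": the shift along the tool's x, y, z in cm, a list of three; "twist": the turn, a rotation vector about the tool's x, y, z in degrees, a list of three; "hand": the gripper command: -1 is fully open, 1 is shut, values between are in proportion. A call has 1 to 20 rows; each row shifts and turns the commanded pose from where the row before left it, along the tool's axes as they then stand; what a row does not reach is not made up. A row lasts 1/8 s, in which the tool goes at most 62.5 mm and 10.7 degrees, less where a joint would pass 70% of its speed; a pose out of reach is approached as far as the arm can. A call is refused whole if a number of a shift passes 6.25 or a number of a turn 10.7, either way. A call with a gripper value outside its range is refused whole. The fingers move at their own pace and stop on an object; the grip force is fixed at half the most. Time passes only in rows, so rows that do not move let the fingers close. It gives the time, the measured TCP pose, the force, the opening and the grip force at its end, in the units of the state.
- state(): the state, without advancing time (a new reading comes with each control period).
- snapshot(name): name is "scene" or "top" or "wrist"; returns (picture, depth): 400x640x3 uint8, blue, green, red; 400x640 float32, m along the optical axis (not along the pixel's ray), 0 where there is no reading.
- calibration(name): a dict with "fx", "fy", "cx", "cy" (pixels), "world_to_cam" (4x4, takes a point from world to camera coordinates). Camera axes: x right, y up, looking along -z (the intrinsics and any distortion apply to the point x, -y, -z); pixel columns grow to the right and rows downward; lengths in m; the calibration is good to about 2 mm. A picture is of the moment at which its call begins: read the wrist's pose just before it. calibration takes no time and is no camera call; for the wrist camera it gives the pose at the moment of the call.
- finish_job(): hands the job in; it is judged then, once.
The state is a dict: "clock": time; "qpos": joint angles; "qvel": joint speeds; "joint_efforts": joint torques, N m; "tool_pos": TCP position; "tool_rot": TCP orientation; "force": force on the tool from outside, world axes, zero at the start; "wrist_torque": the same for the moment, N m; "opening": opening from 0.0 (shut) to 1.0 (fully open); "grip_force": force on a finger pad.
Only numpy, scipy, OpenCV 4.12 (cv2) and the standard library are available. Lean on these libraries where they do the work, as an engineer would, in place of code of your own. Each camera call takes 0.05 s, during which the arm holds its last target. There are 200 camera calls.

## Task

Finish the half-built wooden crib on the rubber pad, so that the radio can be set up on it for repair: lift the handlamp by its handle off the two slats in the steel tray and stand it upright on the bench close beside the tray, then complete the crib's second layer with one of the three spare slats and lay the other two crosswise on it as the third layer, straight above the bottom pair with the ends even. One spare lies free on the bench; the two in the tray are held by leaf springs and leave no room for fingers beside them, so press on each from above, firmly enough not to slip, and slide it out through the open front before picking it up. Do not shift the slats already laid or the other things on the bench.

Things in the scene. Friction and masses are not known exactly. Their poses are not given: they have to be found in the camera images.
- pad: black rubber pad 190 x 190 x 4 mm, fixed, turned by any angle; origin: centre of its underside. Finished crib in this frame: layer 1 along x at y = -50 and +50 mm (underside at z 4 mm), layer 2 along y at x = -50 and +50 (z 16), layer 3 along x at y = -50 and +50 (z 28), all centred on the pad
- base_a: wooden slat 150 x 36 x 12 mm, about 40 g; origin at the centre of its underside, x along its length, y across its width, z up. Already laid: bottom layer of the crib, at about y = -50 mm on the pad; loose
- base_b: wooden slat 150 x 36 x 12 mm, about 40 g; origin at the centre of its underside, x along its length, y across its width, z up. Already laid: bottom layer of the crib, at about y = +50 mm on the pad; loose
- cross_a: wooden slat 150 x 36 x 12 mm, about 40 g; origin at the centre of its underside, x along its length, y across its width, z up. Already laid: the only slat of the second layer, across the bottom pair at about x = -50 mm on the pad; the place at x = +50 mm is empty; loose
- tray: smooth 3 mm steel tray, 156 (x) x 91 mm (y), fixed; origin: centre of its underside. Walls 14 mm high at both sides and the back (+x end), 3 mm divider of that height in the middle; front (-x end) open, towards the robot. In each lane a spare slat lies along x on the 3 mm floor, held to the divider by a leaf spring (2.5 N) at the side wall, its front end about at the tray's
- slat_a: wooden slat 150 x 36 x 12 mm, about 40 g; origin at the centre of its underside, x along its length, y across its width, z up. Spare, loose in the tray at its y = -19.5 mm, top 15 mm above the bench. The leaf spring holds it for its first 70 mm of travel: fingertips pressed lightly on its top slip, with 12 to 18 N kept up while moving they drag it along
- slat_b: wooden slat 150 x 36 x 12 mm, about 40 g; origin at the centre of its underside, x along its length, y across its width, z up. Spare, loose in the tray at its y = +19.5 mm, as slat_a
- slat_c: wooden slat 150 x 36 x 12 mm, about 40 g; origin at the centre of its underside, x along its length, y across its width, z up. Spare, lies free on the bench between tray and pad. The three spares are alike: any may go in any place
- handlamp: battery lantern, round, 72 mm across and 165 mm tall over its fixed carrying handle, about 0.42 kg; stands on the two slats in the tray. Origin at the centre of its underside, z up, x along the handle's bar. The bench beside the tray, on the side away from the pad, is clear for 170 mm from the tray's centre line
- handlamp_grip (a point): middle of the lantern's carrying handle, 158 mm above its underside: a bar 14 mm square along the lantern's x, with 56 mm free between its two posts and 33 mm free under it
- multimeter: bystander: yellow multimeter lying flat, 150 x 76 x 40 mm, origin at the centre of its underside
- screwdriver: bystander: screwdriver lying on the bench, origin on its underside
- tape_roll: bystander: roll of black tape lying flat, 90 mm across, 24 mm high, origin at the centre of its underside
- spray_bottle: bystander: standing spray bottle, 72 mm across, 212 mm tall, origin at the centre of its underside
- flux_jar: bystander: small amber jar, 52 mm across, 50 mm tall, origin at the centre of its underside
- mug: bystander: white mug, 80 mm across, 92 mm tall, origin at the centre of its underside
- pliers: bystander: pliers lying flat, about 140 mm long and 14 mm high, origin near their middle
Things that resemble listed ones, but are neither listed nor needed, are in the scene too. Leave any turquoise look-alike of the base_a alone.

How it is judged:
By the outcome, as a careful person would: the job done as asked, in the order asked, and still so for the second after the job is handed in, with the robot touching nothing.
It also fails if it takes over 72 s, if anything falls off the work surface, if the arm or the gripper's body presses on something with over 40 N, if the wrist force passes 120 N, or if a joint passes its speed limit or range.

## Working session

There is one attempt and no reset: what is moved stays moved. The work goes in short steps, Python scripts to look and compute and a shell command to move; the robot and the scene stay as the last step left them, time stands still between calls to the robot, and variables do not carry over. Pictures are saved under pics/ and viewed, at most 10 in all, crops included, and the job is handed in when it is done.

```bash
mkdir -p pics; cat > h.py <<'E'
import numpy as np, cv2
from rig import state, snapshot, calibration, tip_extent
def ray(c,u,v):
    M=np.linalg.inv(np.array(c["world_to_cam"])); 
    d=np.array([(u-c["cx"])/c["fx"],-(v-c["cy"])/c["fy"],-1.0])
    return M[:3,3],M[:3,:3]@d
def onplane(c,u,v,z):
    o,d=ray(c,u,v); return o+d*(z-o[2])/d[2]
def cloud(c,D):
    v,u=np.mgrid[:400,:640]
    M=np.linalg.inv(np.array(c["world_to_cam"]))
    P=np.stack([(u-c["cx"])/c["fx"]*D,-(v-c["cy"])/c["fy"]*D,-D],-1)
    return P@M[:3,:3].T+M[:3,3]
E
python3 - <<'E'
from h import *
print(tip_extent, state())
for n in("top","scene"):
    p,D=snapshot(n);c=calibration(n);cv2.imwrite(f"pics/{n}0.png",p);np.savez(f"{n}0.npz",p=p,D=D)
    print(n,{k:np.round(v,4).tolist() for k,v in c.items()})
E
```

```text
0.014 {'clock': 0.0, 'qpos': array([69.97125166, 36.05912449,  2.20260067, 86.99682498, -1.54734875,
       57.08411595, -1.14577344]), 'qvel': array([ 0.10893408, -0.10518009, -0.05529827,  0.01330517, -0.08757656,
       -0.03252317,  0.01649001]), 'joint_efforts': array([ 9.37863042e-04, -5.63398898e+01,  1.22635726e+00, -1.93450034e+01,
        1.09849582e-02,  1.03844027e-02, -1.38436531e-05]), 'tool_pos': array([ 0.18184205, -0.62341194,  0.24438212]), 'tool_rot': array([[ 9.60007922e-01,  2.79972278e-01, -5.59645090e-04],
       [ 2.79972836e-01, -9.60006152e-01,  1.84353167e-03],
       [-2.11249678e-05, -1.92649043e-03, -9.99998144e-01]]), 'force': array([-0.35270809, -1.0565637 , -0.41340525]), 'wrist_torque': array([0.02032313, 0.03150487, 0.05593676]), 'grip_force': 0.0, 'opening': 1.0008340454962703}
top {'fx': 386.4344, 'fy': 386.4344, 'cx': 324.083, 'cy': 206.1185, 'world_to_cam': [[0.0139, -0.9999, -0.0002, -0.0208], [0.9825, 0.0136, 0.1857, -0.5137], [-0.1857, -0.0028, 0.9826, -1.085], [0.0, 0.0, 0.0, 1.0]]}
scene {'fx': 422.2833, 'fy': 422.2833, 'cx': 319.794, 'cy': 200.1312, 'world_to_cam': [[0.3393, 0.9405, 0.0161, -0.1696], [-0.7357, 0.2546, 0.6276, 0.274], [0.5862, -0.2248, 0.7783, -1.5343], [0.0, 0.0, 0.0, 1.0]]}
```

View pics/top0.png

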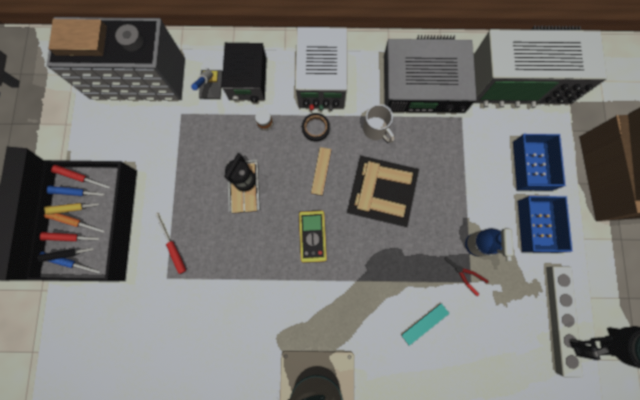

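View pics/scene0.png

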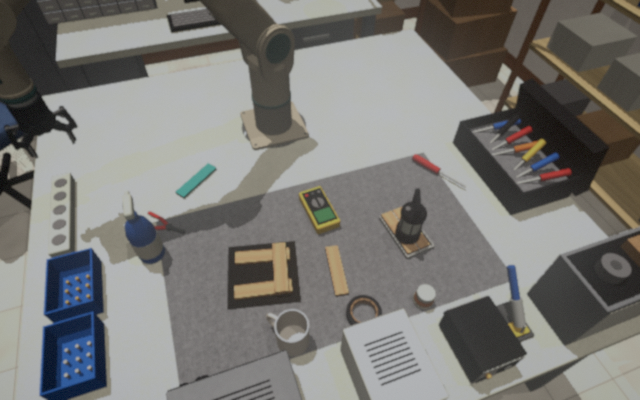

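The top view shows the tray with lamp at (243,187), the free slat at (320,171), the pad and crib at (384,190), the multimeter at (313,236) and the screwdriver at (172,245). The turquoise look-alike is at (425,324). Slat candidates are the wooden one at (320,171) and the turquoise one at (425,324). The wooden one between tray and pad fits the description. I'll confirm it in a crop and measure.

```bash
cat > m.py <<'E'
from h import *
d=np.load("top0.npz");p=d["p"];D=d["D"];c=calibration("top")
hsv=cv2.cvtColor(p,cv2.COLOR_BGR2HSV)
P=cloud(c,D)
m=cv2.inRange(hsv,(8,60,110),(25,200,255)); m[:120]=0; m[280:]=0;m[:,:200]=0;m[:,440:]=0
n,l,s,_=cv2.connectedComponentsWithStats(m)
for i in range(1,n):
    if s[i,4]<60: continue
    z=np.median(P[l==i][:,2])
    cs,_=cv2.findContours((l==i).astype('u1'),0,2)
    zz={True:0.012}.get(300<s[i,0]<340,0.015 if s[i,0]<300 else 0.022)
    w=np.array([onplane(c,u,v,zz)[:2] for u,v in cs[0][:,0]],np.float32)*1000
    print(s[i],'z',z.round(4),cv2.minAreaRect(w))
k=cv2.inRange(p,(0,0,0),(45,45,45));k[:150]=0;k[230:]=0;k[:,:340]=0;k[:,425:]=0
cs,_=cv2.findContours(k|(m*(np.arange(640)>340)).astype('u1'),0,2);q=max(cs,key=cv2.contourArea)
w=np.array([onplane(c,u,v,.004)[:2] for u,v in q[:,0]],np.float32)*1000
print('pad',cv2.minAreaRect(w))
# lamp: points above 0.1
a=P[130:230,200:290].reshape(-1,3)
for lo,hi in((.06,.10),(.10,.14),(.14,.2)):
    b=a[(a[:,2]>lo)&(a[:,2]<hi)]; print(lo,len(b),b.min(0).round(3),b.max(0).round(3),b.mean(0).round(3)) if len(b) else 0
cv2.imwrite("pics/crop1.png",cv2.resize(p[130:265,210:430],None,fx=3.6,fy=3.6,interpolation=2))
E
python3 m.py
```

```text
[311 147  20  48 567] z 0.0103 ((632.1412963867188, -2.0466384887695312), (37.14257049560547, 150.7911376953125), 80.29865264892578)
[ 355  162   58   55 1500] z 0.0161 ((573.3386840820312, -192.28985595703125), (150.03489685058594, 151.69992065429688), 76.54725646972656)
[231 184  26  29 550] z 0.0139 ((543.313720703125, 231.24087524414062), (87.90025329589844, 75.56866455078125), 3.358346939086914)
[299 211  28  52 124] z 0.0236 ((428.80792236328125, 19.815696716308594), (152.83193969726562, 80.03514099121094), 1.4874714612960815)
pad ((574.4688720703125, -193.23660278320312), (182.07418823242188, 181.57366943359375), 77.0678939819336)
0.06 62 [0.567 0.197 0.06 ] [0.599 0.244 0.097] [0.577 0.215 0.076]
0.1 372 [0.561 0.194 0.102] [0.626 0.263 0.138] [0.59  0.221 0.129]
0.14 195 [0.56  0.208 0.14 ] [0.631 0.251 0.182] [0.594 0.228 0.173]
```

View pics/crop1.png

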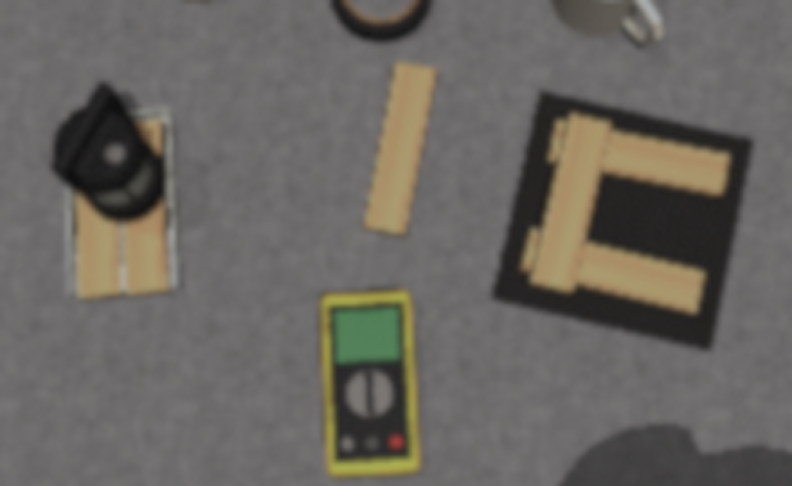

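The crop shows the wooden slat_c free at crop (400,150), the tray with two slats, and the lamp's handle bar running diagonally. Crib's open side is at the +x end on the right. Next I'll get the bar direction and the rows of the first move.

```bash
cat >> h.py <<'E'
def goto(x,y,z,yaw=None,s=None):
    """total shift in current tool axes (cm) and turn about tool z (deg, mod 180)"""
    s=s or state();R=np.array(s["tool_rot"]);p=np.array(s["tool_pos"])
    d=R.T@(np.array([x,y,z])-p)*100
    cy=np.degrees(np.arctan2(R[1,0],R[0,0]))
    t=None if yaw is None else -((yaw-cy+90)%180-90)
    print("at",p.round(4),"yaw",cy.round(2),"tilt",(R[:2,2]*57.3).round(2),"F",np.round(s["force"],1),"open",round(s["opening"],3),"q",np.round(s["qpos"],0),"t",round(s["clock"],2))
    print("dp cm",d.round(2),"turn z",None if t is None else round(t,1))
E
cat > m2.py <<'E'
from m import *
b=a[a[:,2]>.155]; b=b[b[:,2]<.2];print(len(b),np.percentile(b[:,2],[5,50,95]))
w,V=np.linalg.eigh(np.cov(b[:,:2].T));print(b.mean(0),np.median(b,0),np.sqrt(w),V[:,1],np.degrees(np.arctan2(V[1,1],V[0,1])))
goto(.55,.17,.3,-30)
E
python3 m2.py|tail -5
```

```text
0.14 195 [0.56  0.208 0.14 ] [0.631 0.251 0.182] [0.594 0.228 0.173]
178 [0.16256504 0.17707878 0.18098781]
[0.59474399 0.22814387 0.1758338 ] [0.59446826 0.22833168 0.17707878] [0.00415173 0.02281521] [-0.89323065  0.44959872] 153.28205856520657
at [ 0.1819 -0.6235  0.2445] yaw 16.26 tilt [-0.03  0.09] F [ 0.7 -0.3 -0.2] open 0.997 q [70. 36.  2. 87. -2. 57. -1.] t 0.1
dp cm [ 57.56 -65.88  -5.44] turn z 46.3
```

```bash
python3 -m handwheel '{"dp":[[3.6,-4.12,-0.34],[3.6,-4.12,-0.34],[3.6,-4.12,-0.34],[3.6,-4.12,-0.34],[3.6,-4.12,-0.34],[3.6,-4.12,-0.34],[3.6,-4.12,-0.34],[3.6,-4.12,-0.34],[3.6,-4.12,-0.34],[3.6,-4.12,-0.34],[3.6,-4.12,-0.34],[3.6,-4.12,-0.34],[3.6,-4.12,-0.34],[3.6,-4.12,-0.34],[3.6,-4.12,-0.34],[3.6,-4.12,-0.34],[0,0,0],[0,0,0],[0,0,0],[0,0,0]],"twist":[[0,0,0],[0,0,0],[0,0,0],[0,0,0],[0,0,0],[0,0,0],[0,0,0],[0,0,0],[0,0,0],[0,0,0],[0,0,0],[0,0,0],[0,0,0],[0,0,0],[0,0,0],[0,0,0],[0,0,10.7],[0,0,10.7],[0,0,10.7],[0,0,10.7]],"hand":[-1,-1,-1,-1,-1,-1,-1,-1,-1,-1,-1,-1,-1,-1,-1,-1,-1,-1,-1,-1]}'
python3 - <<'E'
from h import *
c=calibration("wrist");p,D=snapshot("wrist");cv2.imwrite("pics/w1.png",p)
print({k:np.round(v,3).tolist() for k,v in c.items()})
P=cloud(c,D);np.savez("w1.npz",p=p,D=D,P=P)
b=P[(P[...,2]>.158)&(P[...,2]<.19)&(abs(P[...,0]-.595)<.06)&(abs(P[...,1]-.228)<.06)]
print(len(b));w,V=np.linalg.eigh(np.cov(b[:,:2].T));print(b.mean(0),b.min(0),b.max(0),V[:,1],np.degrees(np.arctan2(V[1,1],V[0,1])))
goto(.595,.228,.168,-26.7)
E
```

```text
clock: 2.6
tool_pos: [0.5501, 0.17, 0.2992]
tool_rot: [[0.892, -0.452, -0.001], [-0.452, -0.892, -0.0], [-0.001, 0.001, -1.0]]
force: [0.4, 0.0, -0.7]
opening: 0.999
grip_force: 0.0
{'fx': 276.009, 'fy': 276.009, 'cx': 316.854, 'cy': 198.463, 'world_to_cam': [[-0.452, -0.892, 0.001, 0.401], [0.858, -0.435, -0.274, -0.349], [0.245, -0.123, 0.962, -0.544], [0.0, 0.0, 0.0, 1.0]]}
1367
[0.60090941 0.22788643 0.177627  ] [0.56349778 0.20873436 0.15803525] [0.63458724 0.25198089 0.18138224] [-0.89090129  0.45419698] 152.9867218959769
at [0.5501 0.1701 0.2993] yaw -27.19 tilt [-0.05 -0.03] F [-0.1  0.3 -0.8] open 1.001 q [ -22.   27.    2.   95.   -1.   58. -136.] t 2.65
dp cm [ 1.36 -7.21 13.12] turn z -0.5
```

View pics/w1.png

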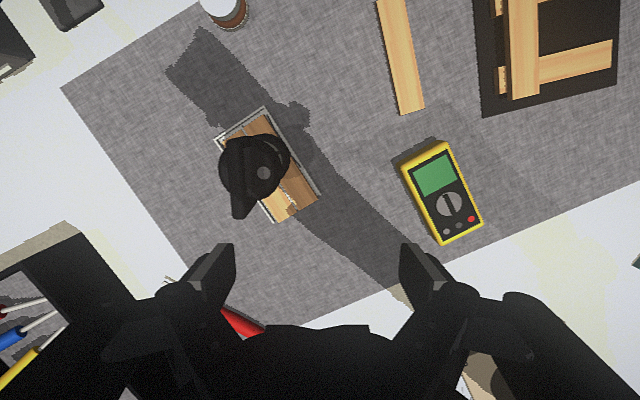

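The wrist view shows the lamp handle at (255,170), over the tray. Both views agree that the bar centre is at about (0.598, 0.229, 0.173). Grasping it.

```bash
python3 -m handwheel '{"dp":[[0.8,-3.7,0],[0.8,-3.7,0],[0,0,3.3],[0,0,3.3],[0,0,3.3],[0,0,3.2],[0,0,0],[0,0,0],[0,0,0],[0,0,0],[0,0,0],[0,0,0]],"twist":[[0,0,0],[0,0,0],[0,0,0],[0,0,0],[0,0,0],[0,0,0],[0,0,0],[0,0,0],[0,0,0],[0,0,0],[0,0,0],[0,0,0]],"hand":[-1,-1,-1,-1,-1,-1,-1,1,1,1,1,1]}'
python3 - <<'E'
from h import *
goto(.59,.349,.203)
E
```

```text
clock: 4.15
tool_pos: [0.5984, 0.2297, 0.1695]
tool_rot: [[0.895, -0.447, 0.002], [-0.447, -0.895, 0.001], [0.001, -0.002, -1.0]]
force: [0.2, 0.8, 4.0]
opening: 0.148
grip_force: 59.4
at [0.5984 0.2297 0.1695] yaw -26.53 tilt [0.1  0.06] F [0.2 0.8 4. ] open 0.148 q [ -24.   40.    2.   93.   -1.   47. -139.] t 4.15
dp cm [ -6.08 -10.31  -3.34] turn z None
```

```bash
python3 -m handwheel '{"dp":[[0,0,-1.5],[0,0,-2.5],[-1.5,-2.6,0],[-1.5,-2.6,0],[-1.5,-2.6,0],[-1.5,-2.5,0],[0,0,2],[0,0,2],[0,0,1],[0,0,0.4],[0,0,0]],"twist":[[0,0,0],[0,0,0],[0,0,0],[0,0,0],[0,0,0],[0,0,0],[0,0,0],[0,0,0],[0,0,0],[0,0,0],[0,0,0]],"hand":[1,1,1,1,1,1,1,1,1,1,1]}'
```

```text
clock: 5.52
tool_pos: [0.5906, 0.3483, 0.1554]
tool_rot: [[0.895, -0.447, 0.001], [-0.447, -0.895, 0.001], [0.001, -0.001, -1.0]]
force: [0.0, 0.4, -5.2]
opening: 0.148
grip_force: 58.9
```

```bash
python3 -m handwheel '{"dp":[[0,0,0.1],[0,0,0.1],[0,0,0]],"twist":[[0,0,0],[0,0,0],[0,0,0]],"hand":[1,1,1]}'
```

```text
clock: 5.9
tool_pos: [0.591, 0.3487, 0.1545]
tool_rot: [[0.895, -0.447, 0.002], [-0.447, -0.895, 0.002], [0.001, -0.002, -1.0]]
force: [-0.9, -0.5, 5.7]
opening: 0.152
grip_force: 60.2
```

```bash
python3 -m handwheel '{"dp":[[0,0,0],[0,0,0],[0,0,0],[0,0,-2],[0,0,-5],[0,0,-5],[0,0,0],[-4.5,4.3,0],[-4.7,4.4,0],[0,4.4,0],[0,0,0],[0,0,0]],"twist":[[0,0,0],[0,0,0],[0,0,0],[0,0,0],[0,0,0],[0,0,-9.8],[0,0,-9.8],[0,0,-9.8],[0,0,0],[0,0,0],[0,0,0],[0,0,0]],"hand":[-1,-1,-1,-1,-1,-1,-1,-1,1,1,1,1]}'
cat > tray.py <<'E'
from h import *
import sys
c=calibration("wrist");p,D=snapshot("wrist");cv2.imwrite(f"pics/{sys.argv[1]}.png",p)
P=cloud(c,D);np.savez(f"{sys.argv[1]}.npz",p=p,D=D,P=P)
hsv=cv2.cvtColor(p,cv2.COLOR_BGR2HSV)
m=cv2.inRange(hsv,(8,50,80),(25,200,255))
m=cv2.morphologyEx(m,cv2.MORPH_OPEN,np.ones((3,3)))
n,l,s,_=cv2.connectedComponentsWithStats(m,connectivity=4)
for i in range(1,n):
    if s[i,4]<500: continue
    z=np.median(P[l==i][:,2]); cs,_=cv2.findContours((l==i).astype('u1'),0,2);q=max(cs,key=cv2.contourArea)
    w=np.array([onplane(c,u,v,z)[:2] for u,v in q[:,0]],np.float32)*1000
    print(s[i],'z',z.round(4),np.round(w.min(0)),np.round(w.max(0)),cv2.minAreaRect(w))
goto(0.5,.22,.26,3.3)
E
python3 tray.py w2
```

```text
clock: 7.4
tool_pos: [0.4994, 0.2226, 0.273]
tool_rot: [[0.999, 0.05, 0.001], [0.05, -0.999, 0.001], [0.001, -0.001, -1.0]]
force: [-0.2, -0.2, 0.1]
opening: 0.14
grip_force: 0.0
[ 461   11   70  127 3516] z 0.0118 [559. -32.] [711.  28.] ((634.882080078125, -1.9012451171875), (36.91706085205078, 149.96047973632812), 80.1612777709961)
[ 310   51   30  118 3213] z 0.0146 [505. 192.] [655. 239.] ((579.7299194335938, 215.164306640625), (149.68959045410156, 36.796897888183594), 4.994270324707031)
[ 279   53   33  118 3157] z 0.0146 [500. 231.] [651. 278.] ((576.063720703125, 254.2360382080078), (149.70289611816406, 36.12221145629883), 5.0593037605285645)
[ 562   60   78  131 4717] z 0.0273 [ 499. -227.] [ 660. -112.] ((575.6622314453125, -185.0105743408203), (116.85417938232422, 150.16407775878906), 77.03362274169922)
[424 174  64 100 811] z 0.0314 [357. -10.] [510.  66.] ((434.7948913574219, 22.936832427978516), (151.50372314453125, 75.71648406982422), 4.363651275634766)
at [0.4993 0.2232 0.2728] yaw 2.91 tilt [0.03 0.06] F [ 0.2 -0.2 -0. ] open 0.055 q [ -23.   26.   -6.  102.    3.   53. -117.] t 7.45
dp cm [0.06 0.32 1.28] turn z -0.4
```

View pics/w2.png

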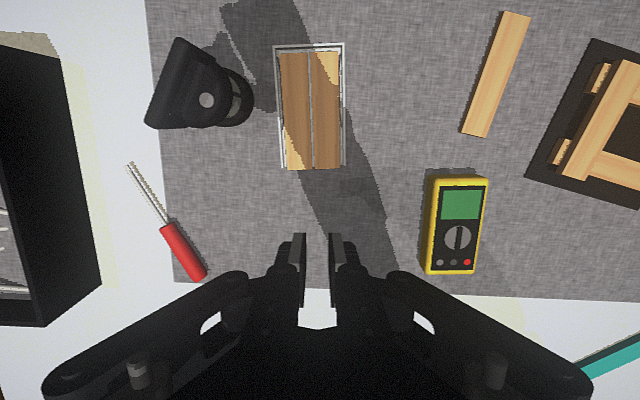

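The wrist view shows the lamp standing at (195,90) beside the tray, both tray slats fully visible at (295,110) and (326,110), and slat_c at (496,75). All of them measure 150 x 36. Going to press on slat_a.

```bash
python3 -m handwheel '{"dp":[[5.75,0.54,0],[5.75,0.54,0],[0,0,6],[0,0,6],[0,0,6],[0,0,4],[0,0,1.4],[0,0,0.4],[0,0,0.3],[0,0,0]],"twist":[[0,0,0],[0,0,0],[0,0,-2.1],[0,0,0],[0,0,0],[0,0,0],[0,0,0],[0,0,0],[0,0,0],[0,0,0]],"hand":[1,1,1,1,1,1,1,1,1,1]}'
python3 - <<'E'
from h import *
goto(.6146,.2182,.029,5)
E
```

```text
clock: 8.7
tool_pos: [0.6154, 0.2174, 0.0332]
tool_rot: [[0.996, 0.086, 0.002], [0.086, -0.996, 0.001], [0.002, -0.001, -1.0]]
force: [0.0, 0.2, -0.1]
opening: 0.0
grip_force: 0.0
at [0.6154 0.2174 0.0332] yaw 4.96 tilt [0.13 0.05] F [ 0.   0.2 -0.1] open 0.0 q [ -19.   51.   -4.   94.    6.   34. -112.] t 8.7
dp cm [-0.08 -0.09  0.42] turn z -0.0
```

```bash
python3 -m handwheel '{"dp":[[0,0,0.3],[0,0,0.1],[0,0,0.1],[0,0,0]],"twist":[[0,0,0],[0,0,0],[0,0,0],[0,0,0]],"hand":[1,1,1,1]}'
```

```text
clock: 9.2
tool_pos: [0.6151, 0.2171, 0.0291]
tool_rot: [[0.996, 0.086, 0.002], [0.086, -0.996, 0.0], [0.002, -0.0, -1.0]]
force: [-2.5, -0.6, 13.9]
opening: -0.003
grip_force: 6.6
```

```bash
python3 -m handwheel '{"dp":[[-0.5,0,0.01],[-1,0,0],[-1,0,0],[-1,0,0],[-1,0,0]],"twist":[[0,0,0],[0,0,0],[0,0,0],[0,0,0],[0,0,0]],"hand":[1,1,1,1,1]}'
```

```text
clock: 9.82
tool_pos: [0.5743, 0.2135, 0.0291]
tool_rot: [[0.996, 0.085, 0.01], [0.085, -0.996, 0.003], [0.01, -0.002, -1.0]]
force: [5.3, -1.5, 6.3]
opening: 0.001
grip_force: 3.5
```

```bash
python3 tray.py w3; python3 - <<'E'
from h import *
p,D=snapshot("top");cv2.imwrite("pics/t3.png",p);c=calibration("top")
m=cv2.inRange(cv2.cvtColor(p,cv2.COLOR_BGR2HSV),(8,50,80),(25,200,255))[:,220:265]
ys=np.where(m.sum(1)>0)[0];print(ys.min(),ys.max())
E
```

```text
[  199   101    80   182 11758] z 0.0146 [549. 235.] [652. 278.] ((600.3207397460938, 256.2506103515625), (100.6109619140625, 36.003517150878906), 5.05122709274292)
[ 281  176   68   90 4204] z 0.0146 [563. 198.] [617. 236.] ((590.51220703125, 216.35009765625), (52.096534729003906, 35.972164154052734), 4.8553900718688965)
[617 244  23  48 641] z 0.0108 [562.  16.] [592.  34.] ((575.391845703125, 28.122133255004883), (33.80818176269531, 12.657233238220215), 22.01232147216797)
[ 567  367   73   33 1458] z 0.0277 [495.  10.] [521.  54.] ((508.6867980957031, 32.865089416503906), (24.300243377685547, 44.226558685302734), 5.01046895980835)
at [0.5728 0.2134 0.0291] yaw 4.94 tilt [0.47 0.12] F [ 3.6 -1.5  6.2] open 0.0 q [ -21.   49.   -4.  102.    6.   28. -114.] t 9.88
dp cm [ -7.    -1.32 -23.15] turn z 1.6
26 399
```

View pics/w3.png

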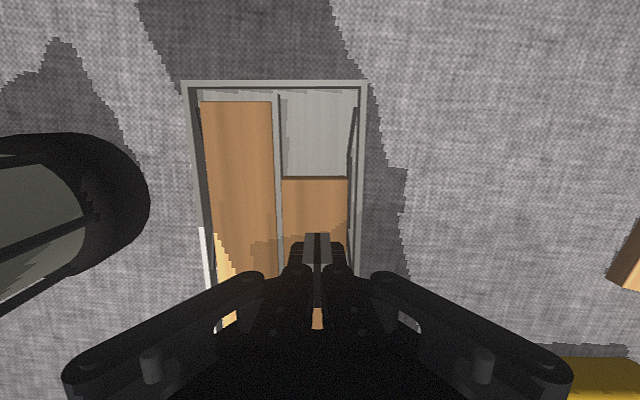

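The wrist view shows slat_a's rear end now at (315,178), 38 mm out, and slat_b in place. It is dragging along, so I'll continue with a bit more press.

```bash
python3 -m handwheel '{"dp":[[0,0,0.05],[-1,0,0.01],[-1,0,0.01],[-1,0,0.01],[-1,0,0.01]],"twist":[[0,0,0],[0,0,0],[0,0,0],[0,0,0],[0,0,0]],"hand":[1,1,1,1,1]}'
```

```text
clock: 10.55
tool_pos: [0.5362, 0.2102, 0.0291]
tool_rot: [[0.996, 0.085, 0.013], [0.085, -0.996, 0.004], [0.013, -0.002, -1.0]]
force: [6.3, -0.9, 13.9]
opening: -0.001
grip_force: 6.9
```

```bash
python3 -m handwheel '{"dp":[[-1.2,0,0.01],[-1.2,0,0.01],[-1.2,0,0.01],[-1.2,0,0],[-0.4,0,0],[0,0,0]],"twist":[[0,0,0],[0,0,0],[0,0,0],[0,0,0],[0,0,0],[0,0,0]],"hand":[1,1,1,1,1,1]}'
python3 tray.py w4
```

```text
clock: 11.3
tool_pos: [0.4835, 0.2062, 0.0284]
tool_rot: [[0.996, 0.085, 0.011], [0.085, -0.996, 0.004], [0.012, -0.003, -1.0]]
force: [4.1, -0.8, 16.9]
opening: -0.002
grip_force: 8.3
[  189     0    89   215 15616] z 0.0146 [500. 230.] [604. 274.] ((552.0106201171875, 252.01998901367188), (101.23066711425781, 35.943817138671875), 5.126018524169922)
[ 282  174   68   92 4242] z 0.0144 [473. 190.] [527. 228.] ((500.3923034667969, 208.68258666992188), (53.3416633605957, 35.86527633666992), 3.758880853652954)
[ 563  235   77  165 4230] z 0.0298 [407.  43.] [512.  85.] ((464.0498962402344, 50.37525939941406), (108.38412475585938, 37.181026458740234), 19.288366317749023)
at [0.4835 0.2062 0.0284] yaw 4.88 tilt [0.64 0.22] F [ 4.2 -1.7 17.6] open 0.0 q [ -25.   46.   -2.  116.    6.   18. -117.] t 11.35
dp cm [  2.03  -1.3  -23.13] turn z 1.6
```

```bash
python3 -m handwheel '{"dp":[[0,0,-2],[0,0,-3],[-2.1,-0.14,0],[0,0,0],[0,0,2],[0,0,2],[0,0,1],[0,0,0]],"twist":[[0,0,0],[0,0,0],[0,0,0],[0,0,0],[0,0,0],[0,0,0],[0,0,0],[0,0,0]],"hand":[-1,-1,-1,-1,-1,-1,-1,-1]}'
python3 - <<'E'
from h import *
goto(.462,.2058,.0135,4.4)
E
```

```text
clock: 12.35
tool_pos: [0.4569, 0.2045, 0.0247]
tool_rot: [[0.996, 0.086, -0.001], [0.086, -0.996, -0.001], [-0.001, 0.001, -1.0]]
force: [-0.1, -0.2, 0.2]
opening: 1.004
grip_force: 0.0
at [0.4569 0.2045 0.0247] yaw 4.96 tilt [-0.05 -0.03] F [-0.1 -0.2  0.2] open 1.004 q [ -26.   45.   -2.  119.    6.   16. -118.] t 12.35
dp cm [ 0.52 -0.09  1.12] turn z 0.6
```

```bash
python3 -m handwheel '{"dp":[[0.3,-0.1,0.5],[0,0,0.6],[0,0,0],[0,0,0],[0,0,0],[0,0,0],[0,0,0]],"twist":[[0,0,0.5],[0,0,0],[0,0,0],[0,0,0],[0,0,0],[0,0,0],[0,0,0]],"hand":[-1,-1,1,1,1,1,1]}'
python3 - <<'E'
from h import *
goto(.462,.2058,.0135,4.4)
E
```

```text
clock: 13.22
tool_pos: [0.46, 0.206, 0.015]
tool_rot: [[0.997, 0.078, 0.001], [0.078, -0.997, 0.0], [0.001, -0.0, -1.0]]
force: [-0.7, -0.2, 6.2]
opening: 0.405
grip_force: 59.9
at [0.46  0.206 0.015] yaw 4.45 tilt [0.03 0.02] F [-0.7 -0.2  6.2] open 0.405 q [ -26.   47.   -2.  119.    6.   15. -119.] t 13.22
dp cm [0.2  0.04 0.15] turn z 0.1
```

```bash
python3 -m handwheel '{"dp":[[0,0,-1.5],[0,0,-4],[0,0,-6],[0,0,-6],[0,0,-6],[1.38,4.9,0],[1.38,4.9,0],[1.38,4.9,0],[1.38,4.9,0],[1.38,4.9,0],[1.38,4.9,0],[1.38,4.9,0],[1.38,4.9,0],[0,0,0],[0,0,0]],"twist":[[0,0,0],[0,0,0],[0,0,8.7],[0,0,8.7],[0,0,0],[0,0,0],[0,0,0],[0,0,0],[0,0,0],[0,0,0],[0,0,0],[0,0,0],[0,0,0],[0,0,0],[0,0,0]],"hand":[1,1,1,1,1,1,1,1,1,1,1,1,1,1,1]}'
python3 tray.py w5
```

```text
clock: 15.1
tool_pos: [0.4793, -0.2, 0.2497]
tool_rot: [[0.975, -0.224, -0.0], [-0.224, -0.975, 0.001], [-0.0, -0.001, -1.0]]
force: [-0.4, -0.2, -0.3]
opening: 0.403
grip_force: 59.9
[ 105   20   58  131 3949] z 0.0115 [558. -33.] [711.  28.] ((634.3816528320312, -4.967254638671875), (41.86460876464844, 149.78428649902344), 80.36955261230469)
[  231    33   128   297 21583] z 0.2478 [ 437. -240.] [ 590. -173.] ((511.8818664550781, -197.63140869140625), (55.95035934448242, 148.72731018066406), 76.47306823730469)
[ 122  186   98   89 1608] z 0.0307 [374. -34.] [510.  61.] ((439.4891357421875, 13.331905364990234), (136.81155395507812, 86.05587768554688), 4.371100425720215)
at [ 0.4795 -0.1993  0.2497] yaw -12.85 tilt [-0.    0.07] F [0.4 0.5 0.7] open 0.401 q [ 16.  25.   5. 107.  -3.  48. -80.] t 15.15
dp cm [ -7.33 -41.34  -0.98] turn z -16.2
```

View pics/w5.png

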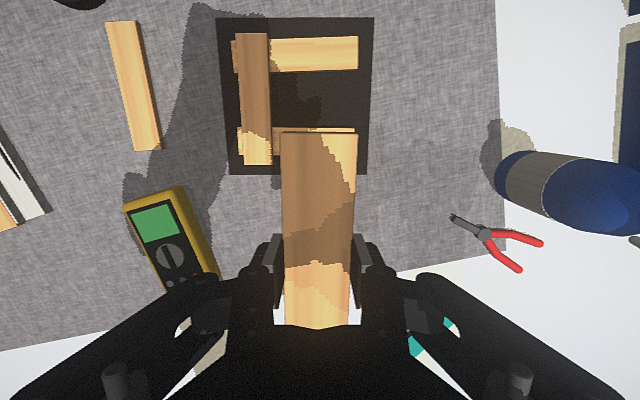

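The wrist view shows the held slat at (320,200), cross_a at (254,98), the bases at rows 55 and 135, and the pad at (295,95). I'll split these by depth and measure.

```bash
cat > crib.py <<'E'
from h import *
import sys
def rects(npz,cal,s):
    d=np.load(npz);p,P=d["p"],d["P"];R=np.array(s["tool_rot"]);t=np.array(s["tool_pos"])
    m=cv2.inRange(cv2.cvtColor(p,cv2.COLOR_BGR2HSV),(8,50,60),(25,200,255))>0
    c0=np.array([.5745,-.1932]);yw=np.radians(-102.93);A=np.array([[np.cos(yw),np.sin(yw)],[-np.sin(yw),np.cos(yw)]])
    for nm,lo,hi,z in(("L1",.010,.021,.016),("L2",.0225,.033,.028),("L3",.0345,.046,.040)):
        k=(m&(P[...,2]>lo)&(P[...,2]<hi)&(np.hypot(P[...,0]-c0[0],P[...,1]-c0[1])<.15)).astype('u1')
        k=cv2.morphologyEx(k,cv2.MORPH_OPEN,np.ones((2,2)))
        n,l,st,_=cv2.connectedComponentsWithStats(k,connectivity=4)
        for i in range(1,n):
            if st[i,4]<80: continue
            cs,_=cv2.findContours((l==i).astype('u1'),0,2);q=max(cs,key=cv2.contourArea)
            w=np.array([onplane(cal,u,v,z)[:2] for u,v in q[:,0]])
            r=cv2.minAreaRect(np.float32(w*1000));a=(w-c0)@A.T*1000
            print(nm,st[i].tolist(),np.round(r[0],1),np.round(r[1],1),round(r[2],2),"pad x",a[:,0].min().round(1),a[:,0].max().round(1),"y",a[:,1].min().round(1),a[:,1].max().round(1))
    h=P[m&(P[...,2]>t[2]-.03)&(np.linalg.norm(P-t,axis=-1)<.13)]
    if t[2]>.1 and len(h)>200:
        q=(h-t)@R*1000; f=q[q[:,0]>15]
        print("held: front x",np.percentile(f[:,0],99.5).round(1),"z(tool) slope",np.polyfit(f[:,0],f[:,2],1).round(3),"y",np.percentile(f[:,1],[.5,99.5]).round(1))
        for a,b in((20,40),(70,100)):
            g=q[(q[:,0]>a)&(q[:,0]<b)]; 
            if len(g): print("  ",a,b,"ymid",(np.percentile(g[:,1],[1,99]).mean()).round(2))
    return p,P
if __name__=="__main__":
    s=state();c=calibration("wrist")
    p,P=rects(sys.argv[1],c,s)
    k=(p.max(2)<60)&(P[...,2]<.012)&(np.hypot(P[...,0]-.5745,P[...,1]+.1932)<.14)
    cs,_=cv2.findContours(k.astype('u1'),0,2);q=np.vstack([x for x in cs if len(x)>15])
    print("pad",cv2.minAreaRect(np.float32([onplane(c,u,v,.004)[:2]*1000 for u,v in q[:,0]])))
E
python3 crib.py w5.npz
```

```text
L1 [269, 37, 90, 37, 2993] [ 621.5 -226.9] [106.   36.7] 78.91 pad x -30.3 75.9 y 33.9 72.7
L1 [231, 41, 7, 34, 152] [ 639.8 -134.7] [ 5.9 35.7] 77.15 pad x -74.6 -68.7 y 32.7 68.4
L1 [238, 128, 6, 28, 127] [ 544.1 -112.5] [ 5.9 34.2] 76.58 pad x -75.0 -68.9 y -64.7 -30.6
L1 [272, 128, 83, 29, 523] [ 522.8 -203.5] [104.7  35.5] 77.17 pad x -30.8 73.9 y -65.9 -30.4
L2 [236, 34, 38, 132, 4018] [ 583.4 -146.7] [ 36.7 148.5] 76.96 pad x -65.7 -28.8 y -75.9 72.5
held: front x 65.3 z(tool) slope [-0.017  1.309] y [-17.   18.5]
   20 40 ymid 0.55
pad ((576.9597778320312, -193.3954620361328), (188.5780792236328, 188.82373046875), 77.3039321899414)
```

```bash
python3 -m handwheel '{"dp":[[5.15,1.12,0],[5.15,1.12,0],[0,0,5],[0,0,6],[0,0,5],[0,0,4],[0,0,1.2],[0,0,0.3],[0,0,0],[0,0,0]],"twist":[[0,0,0],[0,0,0],[0,0,0],[0,0,0],[0,0,0],[0,0,0],[0,0,0],[0,0,0],[0,0,0],[0,0,0]],"hand":[1,1,1,1,1,1,1,1,1,1]}'
python3 - <<'E'
from h import *
goto(.5749,-.2441,.0295,-12.8)
E
```

```text
clock: 16.4
tool_pos: [0.5761, -0.2461, 0.0361]
tool_rot: [[0.975, -0.224, 0.003], [-0.224, -0.975, -0.001], [0.003, 0.0, -1.0]]
force: [0.7, 0.2, -0.2]
opening: 0.4
grip_force: 59.9
at [ 0.5761 -0.2461  0.0361] yaw -12.94 tilt [ 0.15 -0.06] F [ 0.7  0.2 -0.2] open 0.4 q [ 19.  50.   3.  99.  -5.  31. -78.] t 16.4
dp cm [-0.16 -0.17  0.66] turn z -0.1
```

```bash
python3 -m handwheel '{"dp":[[-0.16,-0.17,0.3],[0,0,0.15],[0,0,0.1],[0,0,0.05],[0,0,0]],"twist":[[0,0,0],[0,0,0],[0,0,0],[0,0,0],[0,0,0]],"hand":[1,1,1,1,1]}'
```

```text
clock: 17.02
tool_pos: [0.5739, -0.2434, 0.0291]
tool_rot: [[0.975, -0.224, 0.0], [-0.224, -0.975, 0.0], [-0.0, -0.0, -1.0]]
force: [-0.3, 1.3, 7.3]
opening: 0.402
grip_force: 60.8
```

```bash
python3 -m handwheel '{"dp":[[0,0,0],[0,0,0],[0,0,-1],[0,0,-4],[0,0,-6],[-3,-2,-6],[-4,-4,-4],[0,0,0],[0,0,0]],"twist":[[0,0,0],[0,0,0],[0,0,0],[0,0,0],[0,0,0],[0,0,0],[0,0,0],[0,0,0],[0,0,0]],"hand":[-1,-1,-1,-1,-1,-1,-1,-1,-1]}'
python3 tray.py w6; python3 crib.py w6.npz
```

```text
clock: 18.15
tool_pos: [0.5249, -0.1775, 0.2286]
tool_rot: [[0.975, -0.224, 0.001], [-0.224, -0.975, -0.001], [0.001, 0.001, -1.0]]
force: [0.3, -0.8, -0.1]
opening: 1.005
grip_force: 0.0
[ 126   54   56  130 3946] z 0.0116 [559. -33.] [712.  27.] ((634.8585205078125, -2.8053627014160156), (36.99600601196289, 149.65469360351562), 80.29610443115234)
[  256    66   132   134 12155] z 0.0271 [ 489. -280.] [ 661. -109.] ((574.684326171875, -193.57244873046875), (146.67681884765625, 151.22625732421875), 77.07025909423828)
[  0 212  32  54 897] z 0.0143 [500. 229.] [574. 267.] ((536.7669677734375, 250.2099151611328), (71.31277465820312, 37.25278091430664), 5.613705635070801)
[141 219  68  36 947] z 0.0316 [464. -21.] [513.  61.] ((488.93182373046875, 20.20673942565918), (82.22705078125, 49.17498779296875), 89.42277526855469)
at [ 0.5247 -0.1779  0.2279] yaw -12.98 tilt [-0.   -0.04] F [ 0.7  0.1 -0.4] open 1.0 q [ 12.  29.   5. 104.  -3.  47. -84.] t 18.2
dp cm [-11.34 -38.22  -3.24] turn z -16.3
L1 [381, 71, 7, 33, 176] [ 611.6 -277.1] [ 6.2 34.4] 77.59 pad x 70.4 76.8 y 37.7 72.0
L1 [296, 72, 54, 35, 1763] [ 625.3 -207. ] [62.  35.9] 78.84 pad x -28.3 32.7 y 34.5 71.0
L1 [257, 75, 7, 33, 177] [ 639.4 -137.1] [ 6.3 34.6] 77.57 pad x -72.5 -66.1 y 33.4 68.0
L1 [261, 161, 7, 29, 155] [ 543.7 -114.4] [ 6.8 35.6] 76.7 pad x -73.5 -66.6 y -65.4 -29.9
L1 [297, 161, 50, 29, 1385] [ 527.6 -184.1] [61.1 35.6] 77.02 pad x -29.0 32.2 y -65.5 -29.9
L1 [375, 162, 7, 29, 135] [ 510.4 -253.1] [ 5.9 35.7] 76.3 pad x 69.8 75.8 y -66.9 -31.2
L2 [346, 67, 37, 132, 4091] [ 563.5 -241.4] [ 36.2 148.3] 76.78 pad x 31.1 67.8 y -74.0 74.2
L2 [263, 69, 35, 132, 4090] [ 582.7 -147.9] [ 36.1 148.9] 76.79 pad x -64.4 -27.8 y -76.5 72.2
pad ((576.55419921875, -194.42579650878906), (188.42276000976562, 188.0584716796875), 77.12190246582031)
```

```bash
python3 -m handwheel '{"dp":[[1.7,-4.89,0],[1.7,-4.89,0],[1.7,-4.89,0],[1.7,-4.89,0],[0,0,5],[0,0,6],[0,0,6],[0,0,2.5],[0,0,0],[0,0,0]],"twist":[[0,0,0],[0,0,0],[0,0,0],[0,0,0],[0,0,-3.1],[0,0,0],[0,0,0],[0,0,0],[0,0,0],[0,0,0]],"hand":[-1,-1,-1,-1,-1,-1,-1,-1,-1,-1]}'
python3 - <<'E'
from h import *
goto(.6349,-.0024,.0145,-9.8)
E
```

```text
clock: 19.45
tool_pos: [0.6356, -0.0025, 0.0334]
tool_rot: [[0.985, -0.172, 0.001], [-0.172, -0.985, -0.0], [0.001, 0.0, -1.0]]
force: [0.8, -0.2, -0.0]
opening: 0.994
grip_force: 0.0
at [ 0.6356 -0.0025  0.0334] yaw -9.89 tilt [ 0.06 -0.02] F [ 0.8 -0.2 -0. ] open 0.994 q [ -4.  50.   3.  97.  -4.  32. -99.] t 19.45
dp cm [-0.07  0.01  1.89] turn z -0.1
```

```bash
python3 -m handwheel '{"dp":[[-0.07,0,1.2],[0,0,0.65],[0,0,0],[0,0,0],[0,0,0],[0,0,0],[0,0,0],[0,0,-1],[0,0,-4],[0,0,-6],[0,0,-6],[0,0,-2],[0,0,0],[0,0,0],[0,0,0],[0,0,0],[0,0,0],[0,0,0]],"twist":[[0,0,0],[0,0,0],[0,0,0],[0,0,0],[0,0,0],[0,0,0],[0,0,0],[0,0,0],[0,0,-10.7],[0,0,-10.7],[0,0,-10.7],[0,0,-10.7],[0,0,-10.7],[0,0,-10.7],[0,0,-10.7],[0,0,-10.7],[0,0,-2.2],[0,0,0]],"hand":[-1,-1,-1,1,1,1,1,1,1,1,1,1,1,1,1,1,1,1]}'
python3 tray.py w7|tail -2; python3 crib.py w7.npz|grep -A3 held; python3 - <<'E'
from h import *
goto(.6254,-.2064,.19,78)
E
```

```text
clock: 21.7
tool_pos: [0.6339, -0.0018, 0.2047]
tool_rot: [[0.211, 0.977, -0.0], [0.977, -0.211, -0.0], [-0.0, -0.0, -1.0]]
force: [-0.3, 0.7, -0.5]
opening: 0.399
grip_force: 60.1
at [ 0.6339 -0.0017  0.2047] yaw 77.82 tilt [-0.   -0.01] F [ 0.2  0.3 -0.3] open 0.4 q [ 11.  39. -22.  92.  17.  53. -29.] t 21.75
dp cm [ 18.85 -17.77  -5.54] turn z 74.5
held: front x 74.6 z(tool) slope [3.000e-03 3.468e+00] y [-16.7  18.7]
   20 40 ymid 0.98
   70 100 ymid 1.01
pad ((514.3281860351562, -96.27449798583984), (30.352922439575195, 22.46372413635254), 76.3357925415039)
at [ 0.6339 -0.0017  0.2047] yaw 77.82 tilt [-0.   -0.01] F [ 0.2  0.3 -0.3] open 0.4 q [ 11.  39. -22.  92.  17.  53. -29.] t 21.75
dp cm [-20.19   3.49   1.47] turn z -0.2
```

```bash
python3 -m handwheel '{"dp":[[-5.05,0.87,0],[-5.05,0.87,0],[-5.05,0.87,0],[-5.05,0.87,0],[0,0,5],[0,0,5.5],[0,0,3.5],[0,0,1.2],[0,0,0],[0,0,0]],"twist":[[0,0,0],[0,0,0],[0,0,0],[0,0,0],[0,0,0],[0,0,0],[0,0,0],[0,0,0],[0,0,0],[0,0,0]],"hand":[1,1,1,1,1,1,1,1,1,1]}'
python3 - <<'E'
from h import *
goto(.6252,-.2064,.0435,78)
E
```

```text
clock: 23.0
tool_pos: [0.6274, -0.2066, 0.0545]
tool_rot: [[0.209, 0.978, 0.003], [0.978, -0.209, -0.001], [-0.0, 0.003, -1.0]]
force: [1.1, -0.1, -0.5]
opening: 0.399
grip_force: 60.1
at [ 0.6274 -0.2066  0.0545] yaw 77.94 tilt [ 0.18 -0.05] F [ 1.1 -0.1 -0.5] open 0.399 q [ 26.  51. -18.  93.  23.  40. -15.] t 23.0
dp cm [-0.03 -0.22  1.1 ] turn z -0.1
```

```bash
python3 -m handwheel '{"dp":[[0,-0.12,0.5],[0,0,0.3],[0,0,0.15],[0,0,0.1],[0,0,0]],"twist":[[0,0,0],[0,0,0],[0,0,0],[0,0,0],[0,0,0]],"hand":[1,1,1,1,1]}'
```

```text
clock: 23.62
tool_pos: [0.6247, -0.2062, 0.0432]
tool_rot: [[0.209, 0.978, -0.0], [0.978, -0.209, -0.0], [-0.0, -0.0, -1.0]]
force: [-3.0, 1.1, 7.0]
opening: 0.399
grip_force: 60.9
```

```bash
python3 -m handwheel '{"dp":[[0,0,0],[0,0,0],[0,0,-1],[0,0,-4],[0,0,-5],[0,0,-6],[0,0,0],[0,0,0],[0,0,0],[0,0,0],[0.33,-5.78,0],[0.33,-5.78,0],[0.33,-5.78,0],[0.33,-5.78,0],[0.33,-5.78,0],[0.33,-5.78,0],[0.33,-5.78,0],[0.33,-5.78,0],[0,0,0]],"twist":[[0,0,0],[0,0,0],[0,0,0],[0,0,10.5],[0,0,10.5],[0,0,10.5],[0,0,10.5],[0,0,10.5],[0,0,10.3],[0,0,10.2],[0,0,0],[0,0,0],[0,0,0],[0,0,0],[0,0,0],[0,0,0],[0,0,0],[0,0,0],[0,0,0]],"hand":[-1,-1,-1,-1,-1,-1,-1,-1,-1,-1,1,1,1,1,1,1,1,1,1]}'
python3 tray.py w8; python3 - <<'E'
from h import *
goto(.611,.2573,.029,5)
p,D=snapshot("top");cv2.imwrite("pics/t8.png",p);c=calibration("top");np.savez("t8.npz",p=p,D=D,P=cloud(c,D))
import crib;crib.rects("t8.npz",c,state())
E
```

```text
clock: 26.0
tool_pos: [0.6088, 0.2654, 0.2024]
tool_rot: [[0.995, 0.097, -0.001], [0.097, -0.995, 0.006], [-0.0, -0.006, -1.0]]
force: [-1.4, -0.6, 0.5]
opening: 0.0
grip_force: 0.0
[548   5  72  77 915] z 0.0236 [742. -18.] [811.  51.] ((776.763671875, 16.737518310546875), (67.66352844238281, 69.16964721679688), 5.51826286315918)
[ 310  147   32   95 2661] z 0.0145 [536. 233.] [651. 278.] ((593.258544921875, 255.39051818847656), (115.42079162597656, 35.15635299682617), 5.167482376098633)
[612 249  28  45 705] z 0.0276 [ 509. -148.] [ 569. -111.] ((533.7326049804688, -122.37796020507812), (63.145729064941406, 31.891510009765625), 23.17085838317871)
[467 275  64  36 927] z 0.0282 [465. -12.] [519.  67.] ((495.1990051269531, 25.582286834716797), (51.16301345825195, 76.68463134765625), 8.990371704101562)
at [0.6099 0.2607 0.2023] yaw 5.29 tilt [-0.02  0.11] F [ 1.  -1.1  0.2] open -0.003 q [ -25.   40.   -0.   87.    0.   53. -110.] t 26.05
dp cm [-11.32   3.03  -5.77] turn z 2.0
at [0.6099 0.2607 0.2023] yaw 5.29 tilt [-0.02  0.11] F [ 1.  -1.1  0.2] open -0.003 q [ -25.   40.   -0.   87.    0.   53. -110.] t 26.05
dp cm [ 0.08  0.38 17.33] turn z 0.3
L1 [371, 199, 22, 16, 227] [ 522. -187.] [59.8 35.9] 77.24 pad x -24.3 35.6 y -70.6 -34.7
L2 [359, 176, 19, 36, 409] [ 559.7 -145.4] [ 35.9 113. ] 76.79 pad x -61.2 -25.3 y -81.6 31.3
L2 [391, 182, 19, 37, 428] [ 540.4 -239.3] [ 36.4 112. ] 76.39 pad x 34.3 71.1 y -79.0 33.1
L3 [365, 163, 51, 21, 570] [ 619.1 -209.5] [149.6  37.4] 78.06 pad x -69.0 80.6 y 27.9 67.0
```

```bash
python3 -m handwheel '{"dp":[[0,0,5],[0,0,6],[0,0,4],[0,0,1.5],[0,0,0.4],[0,0,0],[0,0,0]],"twist":[[0,0,0],[0,0,0],[0,0,0],[0,0,0],[0,0,0],[0,0,0],[0,0,0]],"hand":[1,1,1,1,1,1,1]}'
python3 - <<'E'
from h import *
goto(.611,.2573,.029,5)
E
```

```text
clock: 26.98
tool_pos: [0.6123, 0.257, 0.0349]
tool_rot: [[0.996, 0.086, 0.003], [0.086, -0.996, 0.001], [0.003, -0.001, -1.0]]
force: [-0.7, -1.3, 0.7]
opening: 0.001
grip_force: 0.0
at [0.6123 0.257  0.0349] yaw 4.94 tilt [0.16 0.05] F [-0.7 -1.3  0.7] open 0.001 q [ -25.   52.   -0.   92.    0.   35. -111.] t 26.98
dp cm [-0.13 -0.04  0.59] turn z -0.1
```

```bash
python3 -m handwheel '{"dp":[[0,0,0.3],[0,0,0.2],[0,0,0.15],[0,0,0]],"twist":[[0,0,0],[0,0,0],[0,0,0],[0,0,0]],"hand":[1,1,1,1]}'
```

```text
clock: 27.48
tool_pos: [0.6115, 0.2569, 0.0291]
tool_rot: [[0.996, 0.086, 0.001], [0.086, -0.996, 0.0], [0.001, -0.0, -1.0]]
force: [-3.7, -2.4, 16.1]
opening: 0.001
grip_force: 8.1
```

```bash
python3 -m handwheel '{"dp":[[-0.5,0,0.03],[-1,0,0.02],[-1,0,0.01],[-1,0,0.01],[-1,0,0.01]],"twist":[[0,0,0],[0,0,0],[0,0,0],[0,0,0],[0,0,0]],"hand":[1,1,1,1,1]}'; python3 tray.py w9
```

```text
clock: 28.1
tool_pos: [0.5723, 0.2535, 0.0291]
tool_rot: [[0.996, 0.085, 0.013], [0.085, -0.996, 0.003], [0.013, -0.002, -1.0]]
force: [6.8, -2.1, 12.1]
opening: -0.0
grip_force: 6.0
[ 283  178   67   88 4153] z 0.0145 [561. 236.] [615. 275.] ((588.1954345703125, 255.49508666992188), (50.98883819580078, 35.8275146484375), 5.008378028869629)
[ 583  358   57   42 1535] z 0.0147 [481.  30.] [514.  77.] ((502.3670959472656, 48.804744720458984), (54.12318801879883, 26.100080490112305), 53.770626068115234)
at [0.5708 0.2535 0.0291] yaw 4.91 tilt [0.62 0.16] F [ 3.9 -1.8 12.7] open 0.001 q [ -27.   50.    0.  100.    0.   30. -112.] t 28.15
dp cm [ -7.09   2.68 -23.18] turn z 1.6
```

Rear end at 0.615, so it is following. Continuing to the same travel as slat_a.

```bash
python3 -m handwheel '{"dp":[[-0.6,0,0.02],[-1,0,0.01],[-1,0,0.01],[-1,0,0.01],[-1,0,0.01],[-1.2,0,0.01],[-1.2,0,0.01],[-1.2,0,0],[-0.7,0,0],[0,0,0]],"twist":[[0,0,0],[0,0,0],[0,0,0],[0,0,0],[0,0,0],[0,0,0],[0,0,0],[0,0,0],[0,0,0],[0,0,0]],"hand":[1,1,1,1,1,1,1,1,1,1]}'; python3 tray.py w10
```

```text
clock: 29.4
tool_pos: [0.4834, 0.2485, 0.0285]
tool_rot: [[0.996, 0.086, 0.013], [0.086, -0.996, 0.007], [0.013, -0.006, -1.0]]
force: [4.4, 0.6, 19.9]
opening: 0.001
grip_force: 9.9
[ 284  177   67   87 4142] z 0.0144 [474. 231.] [525. 269.] ((500.0531005859375, 250.2254180908203), (50.3445930480957, 35.84149932861328), 3.8782052993774414)
[618 241  22  66 756] z 0.0091 [461.  47.] [503.  69.] ((480.46685791015625, 60.88572692871094), (46.707725524902344, 12.130343437194824), 21.828113555908203)
at [0.4833 0.2485 0.0285] yaw 4.96 tilt [0.7  0.38] F [ 3.   0.4 20.5] open 0.004 q [ -30.   46.    0.  113.   -1.   20. -115.] t 29.45
dp cm [  1.71   2.85 -23.15] turn z 1.7
```

```bash
python3 -m handwheel '{"dp":[[0,0,-2],[0,0,-3],[-1.8,-0.1,0],[0,0,0],[0,0,2],[0,0,2],[0,0,1],[0,0,0]],"twist":[[0,0,0],[0,0,0],[0,0,0],[0,0,0.5],[0,0,0],[0,0,0],[0,0,0],[0,0,0]],"hand":[-1,-1,-1,-1,-1,-1,-1,-1]}'
python3 - <<'E'
from h import *
goto(.4615,.2475,.0145,4.4)
E
```

```text
clock: 30.45
tool_pos: [0.4594, 0.2445, 0.0242]
tool_rot: [[0.997, 0.078, -0.001], [0.078, -0.997, -0.001], [-0.001, 0.001, -1.0]]
force: [0.5, -0.5, 0.2]
opening: 1.005
grip_force: 0.0
at [0.4594 0.2445 0.0242] yaw 4.45 tilt [-0.07 -0.04] F [ 0.5 -0.5  0.2] open 1.005 q [ -31.   46.    0.  116.   -1.   18. -116.] t 30.45
dp cm [ 0.24 -0.28  0.97] turn z 0.1
```

```bash
python3 -m handwheel '{"dp":[[0.2,-0.25,0.5],[0,0,0.45],[0,0,0],[0,0,0],[0,0,0],[0,0,0],[0,0,0],[0,0,-1],[0,0,-3],[0,0,-5],[0,0,-5],[0,0,-5],[0,0,0],[0,0,0],[0,0,0],[0,0,0],[0,0,0]],"twist":[[0,0,0],[0,0,0],[0,0,0],[0,0,0],[0,0,0],[0,0,0],[0,0,0],[0,0,0],[0,0,0],[0,0,-10.4],[0,0,-10.4],[0,0,-10.4],[0,0,-10.4],[0,0,-10.4],[0,0,-10.4],[0,0,-10.2],[0,0,0]],"hand":[-1,-1,-1,1,1,1,1,1,1,1,1,1,1,1,1,1,1]}'
python3 tray.py w11|tail -2; python3 crib.py w11.npz|grep -A2 held; python3 - <<'E'
from h import *
goto(.5274,-.1835,.2,77)
E
```

```text
clock: 32.58
tool_pos: [0.4613, 0.2469, 0.2057]
tool_rot: [[0.226, 0.974, -0.0], [0.974, -0.226, 0.0], [-0.0, -0.0, -1.0]]
force: [-0.8, -0.1, 1.0]
opening: 0.401
grip_force: 59.9
at [0.4613 0.247  0.2057] yaw 76.85 tilt [ 0.   -0.01] F [-0.5  0.2 -1.3] open 0.402 q [-16.  30. -22. 109.  16.  44. -60.] t 32.62
dp cm [-1.75  4.38 -5.43] turn z 73.6
held: front x 61.0 z(tool) slope [-0.003  1.621] y [-16.4  18.9]
   20 40 ymid 1.19
pad ((599.0703735351562, -120.39611053466797), (10.751164436340332, 72.36892700195312), 34.61349105834961)
at [0.4613 0.247  0.2057] yaw 76.85 tilt [ 0.   -0.01] F [-0.5  0.2 -1.3] open 0.402 q [-16.  30. -22. 109.  16.  44. -60.] t 32.62
dp cm [-40.41  16.23   0.57] turn z -0.1
```

```bash
python3 -m handwheel '{"dp":[[-4.88,2.02,0],[-4.88,2.02,0],[-4.88,2.02,0],[-4.88,2.02,0],[-4.88,2.02,0],[-4.88,2.02,0],[-4.88,2.02,0],[-4.88,2.02,0],[0,0,4],[0,0,6],[0,0,4],[0,0,1.2],[0,0,0],[0,0,0]],"twist":[[0,0,0],[0,0,0],[0,0,0],[0,0,0],[0,0,0],[0,0,0],[0,0,0],[0,0,0],[0,0,0],[0,0,0],[0,0,0],[0,0,0],[0,0,0],[0,0,0]],"hand":[1,1,1,1,1,1,1,1,1,1,1,1,1,1]}'
python3 - <<'E'
from h import *
goto(.5306,-.1699,.0416,77)
E
```

```text
clock: 34.38
tool_pos: [0.5328, -0.1696, 0.0552]
tool_rot: [[0.225, 0.974, 0.003], [0.974, -0.225, -0.001], [-0.0, 0.003, -1.0]]
force: [0.5, 1.4, 0.9]
opening: 0.397
grip_force: 59.9
at [ 0.5328 -0.1696  0.0552] yaw 77.03 tilt [ 0.18 -0.05] F [0.5 1.4 0.9] open 0.397 q [ 25.  45. -15. 110.  23.  28. -20.] t 34.38
dp cm [-0.08 -0.21  1.36] turn z 0.0
```

```bash
python3 -m handwheel '{"dp":[[-0.05,-0.1,0.6],[0,0,0.4],[0,0,0.2],[0,0,0.1],[0,0,0.05],[0,0,0]],"twist":[[0,0,0],[0,0,0],[0,0,0],[0,0,0],[0,0,0],[0,0,0]],"hand":[1,1,1,1,1,1]}'
```

```text
clock: 35.12
tool_pos: [0.5305, -0.1697, 0.0419]
tool_rot: [[0.224, 0.975, 0.001], [0.975, -0.224, -0.001], [-0.001, 0.001, -1.0]]
force: [-4.0, 0.6, 18.4]
opening: 0.407
grip_force: 61.9
```

```bash
python3 -m handwheel '{"dp":[[0,0,-0.06],[0,0,0],[0,0,0],[0,0,-1],[0,0,-4],[0,0,-6],[0,0,-6],[0,0,-3],[0,0,0],[0,0,0],[0,0,0],[0,0,0],[0,0,0],[-5,0,0],[0,0,0],[0,0,0]],"twist":[[0,0,0],[0,0,0],[0,0,0],[0,0,0],[0,0,0],[0,0,10],[0,0,10],[0,0,10],[0,0,10],[0,0,10],[0,0,10],[0,0,10],[0,0,10],[0,0,10],[0,0,0],[0,0,0]],"hand":[1,-1,-1,-1,-1,-1,-1,-1,-1,-1,-1,-1,-1,-1,-1,-1]}'
python3 tray.py w12|tail -2; python3 crib.py w12.npz
```

```text
clock: 37.12
tool_pos: [0.481, -0.1669, 0.2413]
tool_rot: [[0.975, -0.223, 0.002], [-0.223, -0.975, -0.0], [0.002, -0.0, -1.0]]
force: [1.2, -0.5, -0.3]
opening: 0.998
grip_force: 0.0
at [ 0.4815 -0.167   0.2412] yaw -12.87 tilt [ 0.12 -0.01] F [ 0.8  0.6 -1. ] open 0.998 q [ 14.  25.   2. 110.  -1.  46. -85.] t 37.17
dp cm [ -6.82 -38.14  -1.88] turn z -16.2
L2 [348, 64, 34, 60, 1848] [ 566.8 -241.8] [35.9 64.6] 76.73 pad x 31.1 67.2 y -28.8 35.6
L2 [265, 65, 33, 59, 1819] [ 587.7 -148.2] [36.  63.3] 77.14 pad x -64.8 -28.8 y -28.9 34.4
L2 [269, 155, 29, 8, 230] [ 515.6 -131.3] [34.9  8.6] 77.14 pad x -64.6 -29.7 y -75.6 -66.9
L2 [346, 156, 30, 6, 170] [ 494.3 -224.8] [35.9  6.2] 77.14 pad x 30.7 66.7 y -74.2 -68.0
L3 [254, 25, 141, 40, 5242] [ 624.8 -207. ] [149.4  36.7] 77.87 pad x -72.6 77.0 y 33.3 70.9
L3 [259, 124, 129, 32, 3993] [ 527.7 -184.2] [149.4  35.6] 77.14 pad x -73.0 76.4 y -65.4 -29.8
pad ((577.2355346679688, -193.98779296875), (188.85621643066406, 187.74954223632812), 77.13731384277344)
```

View pics/w12.png

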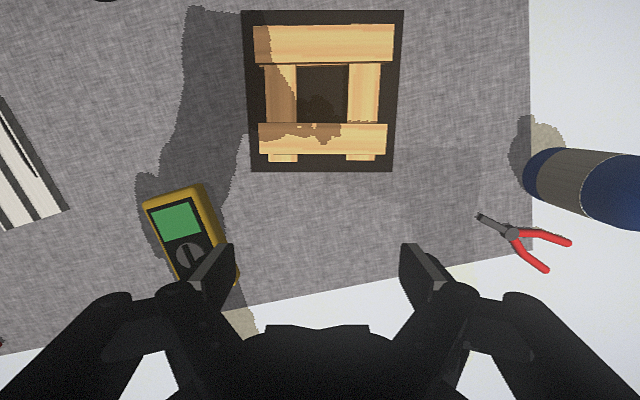

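The final view shows the complete crib at (322,90). The third layer is level and within 2 mm of the bottom pair, with ends even. One last check of the lamp, then I hand in.

```bash
python3 - <<'E'
from h import *
from rig import finish_job
p,D=snapshot("top");P=cloud(calibration("top"),D)
b=P[(P[...,2]>.135)&(P[...,2]<.19)&(abs(P[...,0]-.591)<.06)&(abs(P[...,1]-.349)<.06)];print(len(b),b.mean(0),b.max(0))
if len(b)>50: print(finish_job())
E
```

```text
186 [0.56299175 0.3432162  0.15990738] [0.57928979 0.3827842  0.16843766]
the job is handed in; nothing more can be done
None
```

The crib is finished and handed in at about 37 s: the third layer measured within 2 mm of the bottom pair with ends even, and the lamp is upright beside the tray. The last top-camera check put the lamp's handle about 28 mm from where I set it, and I did not find out whether the lamp moved or the camera reading was off.

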